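# Feel for the hidden slide socket and clamp the handset in its repair jig

## Task

Clamp the handset in the repair jig: take the red-handled drive pin from its block, put it down the slot in the steel cover and, pressing lightly, slide it along the slot until you feel it drop into the hidden socket of the clamp slide, then push it fully home. Draw the slide towards the handset until its sprung rubber nose holds the handset snugly against the two stop pads, and let go, leaving the pin standing in the socket. Use only light force throughout and do not disturb the small things lying around.

Things in the scene. Friction and masses are not known exactly. Their poses are not given: they have to be found in the camera images.
- jig: Handset clamp jig, screwed down. Grey metal base 170 (x) x 292 (y) x 8 mm; origin at the centre of its underside, z up, +y = clamping direction, from the housing to the stop pads. On its -y part a blue slide housing with a flat steel cover 60 mm wide in x and 5 mm thick, from y = -144 to +28 mm, cover top at z = 35 mm, slotted along its middle (x = 0) over the hidden clamp slide.
- slot_far_end (a point): Slot end away from the handset, jig (0, -98, 35) mm, on the cover's top. The open slot is 10 mm wide and 86 mm long. Under it lies the slide's dark steel bar, flat top at z = 29 mm, solid under the whole slot but for one round socket 9.5 mm wide. The bar yields downwards on a spring: 1.5 N to start, then 1 N/mm, 2.5 mm at most.
- slot_near_end (a point): Slot end towards the handset, jig (0, -12, 35) mm, on the cover's top. The socket starts each time at another place on the line x = 0 between jig y = -84 and -44 mm. A weak spring follower (0.3 N) of the same steel closes it flush, so it cannot be seen. The pin sinks 8 mm below the bar's top in it. The slide moves only along y, stays where it is left and takes about 10 N to draw.
- nose_window (a point): Opening in the housing's +y end, jig (0, 26, 14.6) mm, where the slide's rubber nose, 34 mm wide, comes out. The nose is 70 mm ahead of the socket and gives way on a spring: 2 N at first, then 1 N/mm, up to 6 mm. It first bears on a handset that lies against the stop pads when the socket is at about jig y = -30 mm; 2 to 6 mm farther clamps it well.
- stop_pads: Two fixed stop blocks with rubber faces on the +y end of the jig, part of it, at jig x = -45 and +45 mm, faces at jig y = 114 mm, tops 19 mm above the bench. Its frame is that of the jig (origin at the centre of the jig's underside).
- handset: Grey handset with a black screen, 153 x 74 x 9 mm, 0.17 kg, lying flat in the jig on a nest 10 mm above the bench; origin at the centre of its underside, x along its length (about parallel to jig x). At first it lies 1 to 8 mm short of the stop pads; the nose pushes it against them (1 to 2.5 N of friction). Against both pads its origin is at jig y = 77 mm.
- pin: Drive pin, upright in the pin block at first, 60 g, z up its axis. Origin on the axis under its steel collar (18 mm wide, 4 mm thick). Above, a round red handle, 14 mm in diameter, 4 to 46 mm above the origin; below, a steel shank 8 mm in diameter, 14 mm long, with a 3 mm 45 degree bevel. Resting on the bar its collar stands 8 mm over the cover; fully home it sits on it, origin at jig z = 35 mm.
- pin_tip (a point): Centre of the flat lower end of the pin's shank, 14 mm below the pin's origin.
- pin_block: Black block 52 x 64 x 24 mm with spare bits, fixed on the bench; origin at the centre of its underside. The pin stands in its middle hole, 18 mm deep, collar on the block's top.
- opener: Red plastic case opener, 35 x 118 x 9 mm, lying left of the jig; bystander. Origin at the centre of its underside.
- spray: White spray bottle, 31 mm wide, 112 mm tall, standing behind and left of the jig; bystander. Origin at the centre of its underside.
- sim_tin: Small grey hinged tin, 64 x 94 x 22 mm, behind the pin block; bystander. Origin at the centre of its underside.
- tweezers: Steel tweezers, 10 x 118 x 8 mm, lying in front between the jig and the pin block; bystander. Origin at the centre of its underside.

How it is judged:
By the outcome, as a careful person would: the job done as asked, in the order asked, and still so for the second after the job is handed in, with the robot touching nothing.
It also fails if it takes over 67 s, if anything falls off the work surface, if the arm or the gripper's body presses on something with over 40 N, if the wrist force passes 120 N, or if a joint passes its speed limit or range.

## Robot

A 6-joint arm with a two-finger parallel gripper is mounted at the origin on a cart in front of the work surface, level with it; the furniture and walls round the work are solid. World frame = base frame: x ahead of the robot, y to its left, z up, the work surface at z = 0. Lengths are in m, angles in rad, forces in N, time in s.
With the tool pointing down it reaches from about 0.3 to 0.75 m from the base axis. Payload 8.5 kg.
Tool frame: the origin (TCP) lies between the finger pads; the fingertips stand 22 mm ahead of it and the grasp point (between the pads) lies 3 mm ahead of it; z points along the fingers, y is the line along which they close (so a half turn about z gives the same grasp; the last joint's range is limited). The gripper opens to 85 mm and grips with 20 to 120 N. Pads are 22 mm wide; open, the fingers measure 114 mm over their backs; the gripper's body (76 mm by 85 mm) begins 54 mm behind the grasp point. The pads swing forward as they close: fully open they stand 13 mm farther back than shut.
Start: joints at [1.056, 0.381, 1.297, -0, 1.464, -0.215], TCP at [0.162, 0.525, 0.253] pointing down, gripper open.
Joint ranges: [-3.11, 3.11], [-0.89, 2.33], [0.22, 2.48], [-1.42, 4.56], [0.17, 2.85], [-2.88, 2.88]. Speed limits (rad/s): [2.39, 2.39, 3.14, 3.14, 3.14, 3.14].

## Interface

Orientations are given as a rotation vector (axis times angle).
In Python, from bench import ctrl gives the robot as it stands.
- The arm moves only by the tool move_arm, never from a script. Its argument "commands" is text: rows parted by semicolons, each of 6 numbers parted by spaces: the shift along the world's x, y, z in m, then the turn, a rotation vector about the world's x, y, z in degrees. In form: tx ty tz rx ry rz; .... A call has 1 to 20 rows; each row is the pose to reach, as a shift and turn from the pose commanded when the call began; what a row does not reach only later rows make up. A row lasts 1/12 s, in which the tool goes at most 41.7 mm and 7.16 degrees, less where a joint would pass 70% of its speed; a pose out of reach is approached as far as the arm can. A call with a gripper value outside its range is refused whole. "hand" is the opening, from -1 (shut) to 1 (fully open), set as the call begins (left out, the last holds). The fingers move at their own pace and stop on an object; the grip force is fixed at half the most. Time passes only in rows, so rows that repeat a pose let the fingers close. It gives the time, the measured TCP pose, the force, the opening and the grip force at its end, in the units of the state.
- ctrl.state(): the state, without advancing time (a new reading comes with each control period).
- ctrl.camera(name): name is "scene" or "top" or "wrist"; returns the picture (384x512x3 uint8, red, green, blue); there is no depth.
- ctrl.get_calibration(name): a dict with "K" (3x3 intrinsics, pixels), "dist" ([k1, k2, p1, p2, k3] as OpenCV has them; the pictures are not rectified), "R" (3x3) and "t" (3): a world point X has camera coordinates R X + t; the wrist camera has in their place "tool_from_camera" (4x4, takes a point from camera to tool coordinates, whose origin is the TCP and whose axes are the flange's). Camera axes: x right, y down, z forward; pixel columns grow to the right and rows downward; lengths in m; the calibration is good to about 2 mm. A picture is of the moment at which its call begins: read the wrist's pose just before it. get_calibration takes no time and is no camera call.
- ctrl.hand_in(): hands the job in; it is judged then, once.
The state is a dict: "time": time; "qpos": joint angles; "joint_vel": joint speeds; "joint_efforts": joint torques, N m; "position": TCP position; "ee_rot": TCP orientation; "ft_force": force on the tool from outside, world axes, zero at the start; "moment": the same for the moment, N m; "grip_width": opening from 0.0 (shut) to 1.0 (fully open); "gripper_force": force on a finger pad.
Only numpy, scipy, OpenCV 4.12 (cv2) and the standard library are available. Lean on these libraries where they do the work, as an engineer would, in place of code of your own. Each camera call takes 0.05 s, during which the arm holds its last target. There are 200 camera calls.

## Working session

There is one attempt and no reset: what is moved stays moved. The work goes in short steps, Python scripts to look and compute and a tool call to move; the robot and the scene stay as the last step left them, time stands still between calls to the robot, and variables do not carry over. Pictures are saved under pics/ and viewed, at most 10 in all, crops included, and the job is handed in when it is done.

Besides the shell and the picture viewer there is one more tool, called after "Emit:" as a command line: name --argument value ..., lists and objects as JSON in quotes. move_arm: Moves the arm, as the interface text tells. Its arguments: {"type":"object","properties":{"commands":{"type":"string"},"hand":{"type":"number"}},"required":["commands"]}

```bash
mkdir -p pics; ls; cat > h.py <<'E'
import numpy as np,cv2
from bench import ctrl
from scipy.spatial.transform import Rotation as Rn
def cam(name):
    s=ctrl.state(); c=ctrl.get_calibration(name); im=ctrl.camera(name)
    K=np.array(c["K"]);d=np.array(c["dist"],float)
    if "R" in c: R=np.array(c["R"]);t=np.array(c["t"])
    else:
        T=np.eye(4);T[:3,:3]=Rn.from_rotvec(s["ee_rot"]).as_matrix();T[:3,3]=s["position"]
        M=np.linalg.inv(T@np.array(c["tool_from_camera"]));R=M[:3,:3];t=M[:3,3]
    return im,(K,d,R,t)
def ray(C,uv):
    K,d,R,t=C
    p=cv2.undistortPoints(np.array(uv,float).reshape(-1,1,2),K,d).reshape(-1,2)
    return -R.T@t,np.c_[p,np.ones(len(p))]@R
def onz(C,uv,z):
    o,D=ray(C,uv); return o+D*((z-o[2])/D[:,2])[:,None]
def proj(C,X):
    K,d,R,t=C
    return cv2.projectPoints(np.array(X,float).reshape(-1,3),cv2.Rodrigues(R)[0],t,K,d)[0].reshape(-1,2)
def save(n,im): cv2.imwrite("pics/"+n+".png",im[:,:,::-1])
E
python3 - <<'E'
from h import *
import pickle
np.set_printoptions(precision=3,suppress=True)
print(ctrl.state())
D={}
for n in ("top","scene","wrist"):
    im,C=cam(n);D[n]=(im,C);print(n,-C[2].T@C[3],C[2][2])
pickle.dump(D,open("d0.pkl","wb"))
save("top",cv2.resize(D["top"][0],(800,600)));save("scene",cv2.resize(D["scene"][0],(800,600)))
E
```

```text
pics
{'time': 0.0, 'qpos': array([ 1.056,  0.381,  1.298,  0.   ,  1.464, -0.215]), 'joint_vel': array([ 0.001,  0.001,  0.002,  0.001, -0.   , -0.   ]), 'joint_efforts': array([ -0.001, -44.847, -23.128,  -0.   ,   0.005,   0.   ]), 'position': array([0.162, 0.525, 0.253]), 'ee_rot': array([-0.469, -3.106,  0.002]), 'ft_force': array([-0.326,  0.58 , -0.009]), 'moment': array([0.012, 0.016, 0.008]), 'gripper_force': 0.0, 'grip_width': 0.9997798479769894}
top [0.447 0.033 0.903] [ 0.103 -0.015 -0.995]
scene [ 0.038 -0.342  0.759] [ 0.529  0.378 -0.76 ]
wrist [0.082 0.55  0.373] [ 0.309 -0.097 -0.946]
```

View pics/top.png

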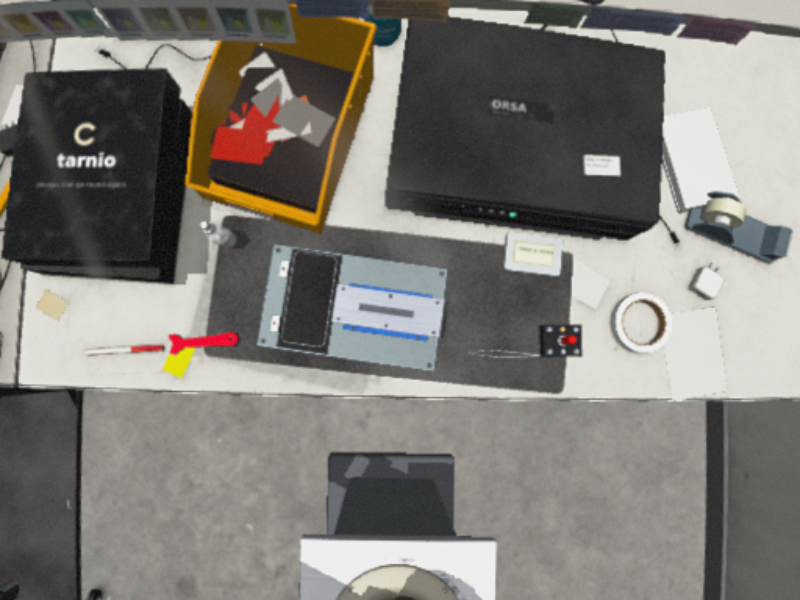

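View pics/scene.png

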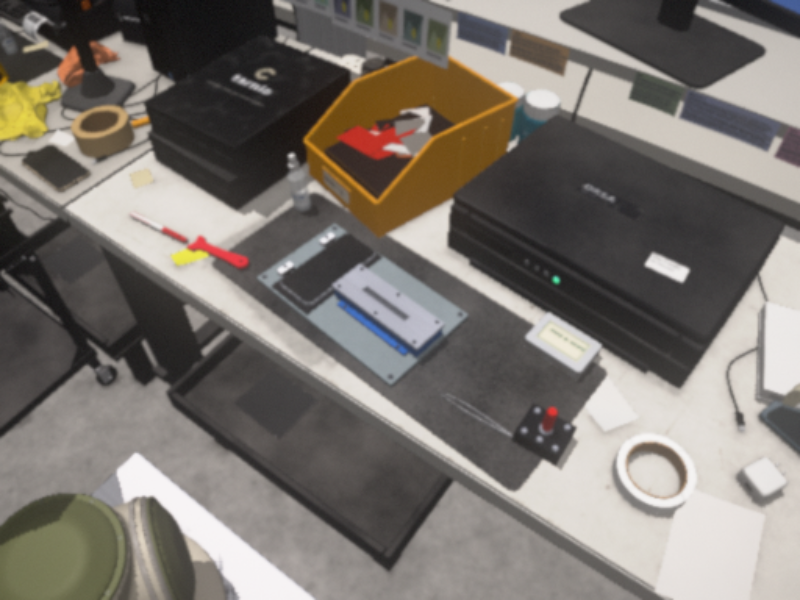

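The top view shows the jig with its slot at about (358–414, 310) of 800x600, handset left of it, and the pin's red top at (571, 340) in its block. The scene view confirms the pin upright at (551, 412). I'll make rough estimates now and refine them with the wrist camera.

```bash
python3 - <<'E'
from h import *
import pickle
np.set_printoptions(precision=4,suppress=True)
D=pickle.load(open("d0.pkl","rb"))
s=1/1.5625
C=D["top"][1]
print("slot rough",onz(C,np.array([[358,307],[414,314.5]])*s,.035))
rays=[]
for n,c in (("top",(571,340)),("scene",(551,412))):
    im,Cn=D[n];hsv=cv2.cvtColor(im,cv2.COLOR_RGB2HSV)
    m=(((hsv[...,0]<8)|(hsv[...,0]>172))&(hsv[...,1]>150)&(hsv[...,2]>90)).astype(np.uint8)
    k,l,st,ce=cv2.connectedComponentsWithStats(m)
    p=np.array(c)*s; i=1+np.argmin(np.linalg.norm(ce[1:]-p,axis=1)); print(n,st[i],ce[i]); rays.append(ray(Cn,ce[i]))
A=[];b=[]
for o,d in rays:
    d=d[0]/np.linalg.norm(d[0]);P=np.eye(3)-np.outer(d,d);A.append(P);b.append(P@o)
print("pin",np.linalg.lstsq(np.vstack(A),np.hstack(b),rcond=None))
c=ctrl.get_calibration("wrist");print(np.array(c["tool_from_camera"]),np.array(c["K"]))
st=ctrl.state();print(Rn.from_rotvec(st["ee_rot"]).as_matrix())
# jig corners rough
print(onz(C,np.array([[275,244],[446,268],[433,370],[260,344]])*s,.008))
E
```

```text
slot rough [[ 0.5233  0.0708  0.035 ]
 [ 0.5134 -0.0183  0.035 ]]
top [360 214   9   7  44] [364.25   217.0909]
scene [350 261   7   6  35] [352.7714 263.5714]
pin (array([ 0.4786, -0.2596,  0.0636]), array([0.]), np.int32(3), array([1.4142, 1.3341, 0.4693]))
[[ 0.     -0.946  -0.3242  0.0842]
 [ 1.      0.      0.      0.0002]
 [-0.     -0.3242  0.946  -0.1203]
 [ 0.      0.      0.      1.    ]] [[322.2985   0.     252.5166]
 [  0.     322.2985 190.9964]
 [  0.       0.       1.    ]]
[[-0.9554  0.2953 -0.0005]
 [ 0.2953  0.9554 -0.001 ]
 [ 0.0002 -0.0011 -1.    ]]
[[ 0.6274  0.2127  0.008 ]
 [ 0.5938 -0.0716  0.008 ]
 [ 0.4258 -0.0524  0.008 ]
 [ 0.4614  0.2301  0.008 ]]
```

Emit:
move_arm --commands "0.03 -0.04 0 0 0 1; 0.06 -0.08 0 0 0 2; 0.09 -0.12 0 0 0 3; 0.11 -0.16 0 0 0 4; 0.13 -0.2 0 0 0 5; 0.16 -0.24 0 0 0 6; 0.19 -0.28 0 0 0 7; 0.22 -0.32 -0.01 0 0 8; 0.25 -0.36 -0.02 0 0 9; 0.275 -0.4 -0.03 0 0 10.4; 0.3 -0.44 -0.04 0 0 10.4; 0.32 -0.465 -0.05 0 0 10.4; 0.323 -0.475 -0.055 0 0 10.4; 0.323 -0.475 -0.055 0 0 10.4; 0.323 -0.475 -0.055 0 0 10.4" --hand 0

```text
time: 1.4
position: [0.4878, 0.0456, 0.1962]
ee_rot: [-0.194, -3.134, 0.002]
ft_force: [-0.3, -0.4, -0.6]
grip_width: 0.505
gripper_force: 0.0
```

```bash
python3 - <<'E'
from h import *
import pickle
im,C=cam("wrist");pickle.dump((im,C),open("d1.pkl","wb"))
save("w1",cv2.resize(im,(800,600),interpolation=cv2.INTER_CUBIC));print(ctrl.state()["joint_vel"])
print(proj(C,[[.5233,.0708,.035],[.5134,-.0183,.035]])*1.5625)
E
```

```text
[ 0.06897957 -0.04425749  0.02629104  0.0132895   0.01809493  0.03104538]
[[443.03803779 329.80109296]
 [294.83504537 331.48574144]]
```

View pics/w1.png

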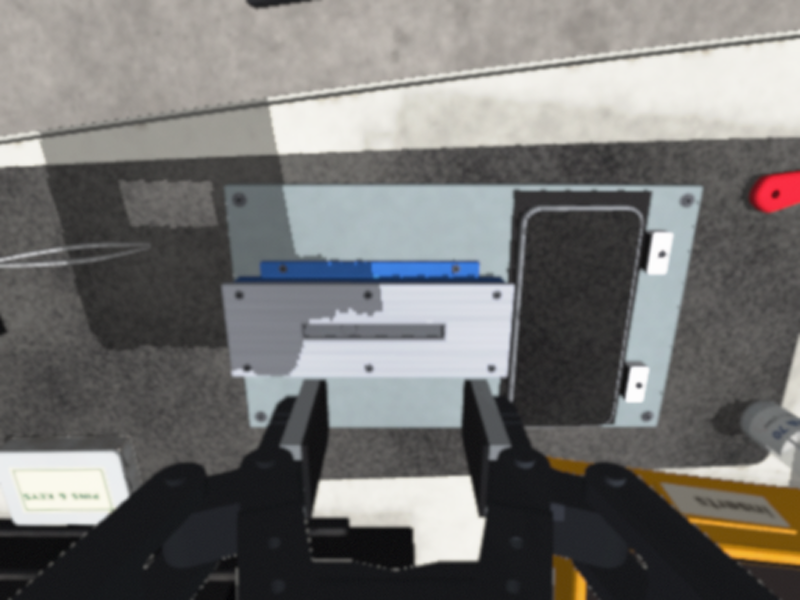

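The wrist view shows the slot from (302, 331) to (444, 331), the cover corners at (223,285), (515,284), (509,377), (232,377), the jig base, and the handset with a gap to the white pads on the right. I'll fit the jig pose next.

```bash
cat > fit.py <<'E'
from h import *
def fit(J,W):
    a=J.mean(0);b=W.mean(0);U,S,V=np.linalg.svd((J-a).T@(W-b))
    R=(U@V).T; t=b-R@a; return R,t,W-(J@R.T+t)
E
python3 - <<'E'
from fit import *
import pickle
np.set_printoptions(precision=4,suppress=True)
im,C=pickle.load(open("d1.pkl","rb"));g=cv2.cvtColor(im,cv2.COLOR_RGB2GRAY)
def pts(l,z):
    p=(np.array(l,np.float32)+.5)/1.5625-.5
    q=cv2.cornerSubPix(g,p.reshape(-1,1,2).astype(np.float32).copy(),(3,3),(-1,-1),(3,30,.01)).reshape(-1,2)
    print(np.abs(q-p).max(1)); q=np.where(np.abs(q-p).max(1,keepdims=True)<2.2,q,p)
    return onz(C,q,z)[:,:2]
cov=pts([(223,285),(515,284),(509,377),(232,377)],.035); Jc=np.array([(-30,-144),(-30,28),(30,28),(30,-144)])/1e3
sl=pts([(302,323),(444,323),(444,339),(303,338)],.035); Js=np.array([(-5,-98),(-5,-12),(5,-12),(5,-98)])/1e3
ba=pts([(224,186),(702,186),(657,427),(250,427)],.008); Jb=np.array([(-85,-146),(-85,146),(85,146),(85,-146)])/1e3
for J,W in ((Jc,cov),(Js,sl),(Jb,ba),(np.r_[Jc,Js,Jb],np.r_[cov,sl,ba])):
    R,t,r=fit(J,W);print(np.degrees(np.arctan2(R[1,0],R[0,0])),t,R@[0,-.055]+t);print(np.round(r*1e3,1).tolist())
E
```

```text
[1.1966 0.5735 1.3164 1.3793]
[0.     0.646  0.1693 0.6941]
[0.2328 0.3152 1.0774 0.6849]
-7.173937972595474 [0.5258 0.0831] [0.519  0.0286]
[[0.5, 0.0], [0.2, 0.0], [-0.2, 0.3], [-0.5, -0.3]]
-7.194241196084485 [0.5258 0.0835] [0.5189 0.0289]
[[-0.3, 0.0], [0.1, -0.2], [-0.2, -0.4], [0.3, 0.6]]
-7.135418798016495 [0.5259 0.083 ] [0.5191 0.0284]
[[1.2, 0.8], [0.7, -1.0], [-0.9, -1.1], [-0.9, 1.3]]
-7.1572152533745435 [0.5258 0.0832] [0.519  0.0286]
[[0.4, -0.0], [0.2, -0.0], [-0.2, 0.2], [-0.5, -0.4], [-0.4, 0.3], [0.1, 0.1], [-0.2, -0.1], [0.2, 0.9], [1.3, 0.5], [0.7, -1.2], [-0.9, -1.3], [-0.7, 1.1]]
```

Emit:
move_arm --commands "-0.005 -0.03 0 0 0 0; -0.01 -0.07 0 0 0 0; -0.015 -0.11 0 0 0 0; -0.02 -0.15 0 0 0 0; -0.025 -0.19 0 0 0 0; -0.03 -0.23 0 0 0 0; -0.033 -0.265 0 0 0 0; -0.033 -0.29 -0.01 0 0 0; -0.033 -0.306 -0.01 0 0 0; -0.033 -0.306 -0.01 0 0 0; -0.033 -0.306 -0.01 0 0 0; -0.033 -0.306 -0.01 0 0 0"

```text
time: 2.45
position: [0.4527, -0.2539, 0.1887]
ee_rot: [0.183, 3.136, 0.001]
ft_force: [-0.1, -0.7, 0.2]
grip_width: 0.499
gripper_force: 0.0
```

```bash
python3 - <<'E'
from h import *
import pickle
im,C=cam("wrist");pickle.dump((im,C),open("d2.pkl","wb"))
save("w2",cv2.resize(im[120:312,128:384],(800,600),interpolation=cv2.INTER_CUBIC))
print(ctrl.state()["position"],proj(C,[[.4786,-.2596,.07],[.4786,-.2596,.024]]))
E
```

```text
[ 0.45269158 -0.25389998  0.18876832] [[248.87925246 224.32073656]
 [249.3602316  203.83986127]]
```

View pics/w2.png

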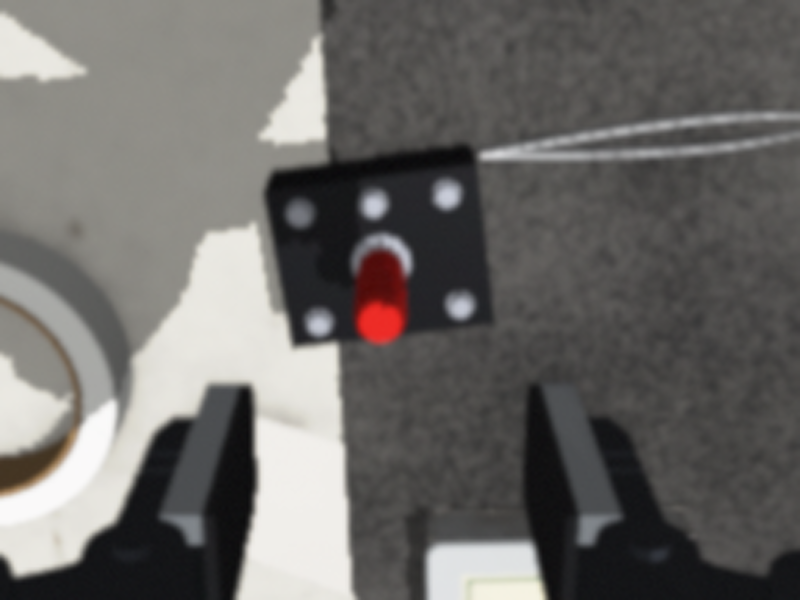

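```bash
python3 - <<'E'
from h import *
import pickle
np.set_printoptions(precision=4,suppress=True)
im,C=pickle.load(open("d2.pkl","rb"));hsv=cv2.cvtColor(im,cv2.COLOR_RGB2HSV)
red=(((hsv[...,0]<8)|(hsv[...,0]>172))&(hsv[...,1]>140)&(hsv[...,2]>200)).astype(np.uint8)
k,l,st,ce=cv2.connectedComponentsWithStats(red[180:260,200:300]);print(st[1:],ce[1:]+[200,180])
i=1+np.argmax(st[1:,4]);print(onz(C,[ce[i]+[200,180],[249.6,223.4]],.07),onz(C,[[250.2,203.5]],.028))
E
```

```text
[[ 43  37  13  12 116]] [[249.1638 222.9741]]
[[ 0.4774 -0.2592  0.07  ]
 [ 0.4779 -0.2589  0.07  ]] [[ 0.4768 -0.2586  0.028 ]]
```

Emit:
move_arm --commands "0.01 -0.001 -0.01 0 0 0; 0.02 -0.002 -0.03 0 0 0; 0.025 -0.004 -0.05 0 0 0; 0.025 -0.004 -0.07 0 0 0; 0.025 -0.004 -0.08 0 0 0; 0.025 -0.004 -0.08 0 0 0; 0.025 -0.004 -0.08 0 0 0; 0.025 -0.004 -0.08 0 0 0"

```text
time: 3.17
position: [0.4779, -0.2595, 0.1096]
ee_rot: [0.185, 3.135, -0.002]
ft_force: [-0.2, 0.5, 0.4]
grip_width: 0.498
gripper_force: 0.0
```

Emit:
move_arm --commands "0 0 -0.01 0 0 0; 0 0 -0.025 0 0 0; 0 0 -0.04 0 0 0; 0 0 -0.047 0 0 0; 0 0 -0.05 0 0 0; 0 0 -0.05 0 0 0; 0 0 -0.05 0 0 0; 0 0 -0.05 0 0 0"

```text
time: 3.83
position: [0.4777, -0.2598, 0.059]
ee_rot: [0.186, 3.135, -0.001]
ft_force: [0.1, 0.2, 0.4]
grip_width: 0.501
gripper_force: 0.0
```

Emit:
move_arm --commands "0 0 0 0 0 0; 0 0 0 0 0 0; 0 0 0 0 0 0; 0 0 0 0 0 0; 0 0 0 0 0 0; 0 0 0 0 0 0; 0 0 0 0 0 0; 0 0 0 0 0 0" --hand -1

```text
time: 4.5
position: [0.4776, -0.2596, 0.0589]
ee_rot: [0.186, 3.135, -0.001]
ft_force: [-0.8, -0.3, 6.5]
grip_width: 0.144
gripper_force: 58.4
```

Emit:
move_arm --commands "0 0 0.002 0 0 0; 0 0 0.006 0 0 0; 0 0 0.012 0 0 0; 0 0 0.02 0 0 0; 0 0 0.03 0 0 0; 0 0 0.045 0 0 0; 0 0 0.06 0 0 0; 0 0 0.07 0 0 0; 0 0 0.07 0 0 0; 0 0 0.07 0 0 0; 0 0 0.07 0 0 0"

```text
time: 5.42
position: [0.4771, -0.2593, 0.1278]
ee_rot: [-0.186, -3.135, -0.001]
ft_force: [-0.5, -0.6, -1.4]
grip_width: 0.145
gripper_force: 58.4
```

```bash
python3 - <<'E'
from h import *
im,C=cam("wrist");save("w3",cv2.resize(im[120:312,128:384],(800,600),interpolation=cv2.INTER_CUBIC))
s=ctrl.state();print(s["position"],s["ft_force"],s["grip_width"])
E
```

```text
[ 0.47709276 -0.25929503  0.12760132] [-0.42594683  1.10700745 -0.36724084] 0.14587667856808564
```

View pics/w3.png

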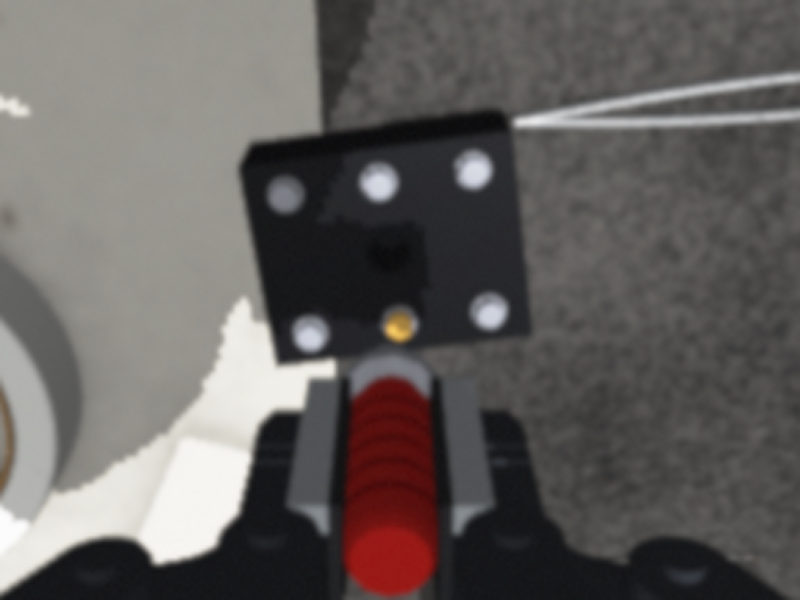

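The pin is held upright and centred between the pads (collar at crop (392,375)), and the empty block hole is at (392,254). Next I'll carry it to the far end of the slot (jig y = -90).

Emit:
move_arm --commands "0.002 0.012 0 0 0 0; 0.006 0.035 0 0 0 0; 0.01 0.065 0 0 0 0; 0.015 0.095 0 0 0 0; 0.02 0.125 0 0 0 0; 0.024 0.155 0 0 0 0; 0.028 0.185 0 0 0 0; 0.032 0.21 0 0 0 0; 0.035 0.23 0 0 0 0; 0.037 0.245 0 0 0 0; 0.0375 0.253 0 0 0 0; 0.0375 0.253 -0.01 0 0 0; 0.0375 0.253 -0.02 0 0 0; 0.0375 0.253 -0.026 0 0 0; 0.0375 0.253 -0.026 0 0 0; 0.0375 0.253 -0.026 0 0 0; 0.0375 0.253 -0.026 0 0 0; 0.0375 0.253 -0.026 0 0 0"

```text
time: 6.97
position: [0.5151, -0.0067, 0.1028]
ee_rot: [0.186, 3.135, -0.0]
ft_force: [-0.6, -0.3, -1.0]
grip_width: 0.14
gripper_force: 58.5
```

```bash
python3 - <<'E'
from h import *
f=[]
for i in range(6):
    im,C=cam("wrist");f.append(ctrl.state()["ft_force"])
save("w4",cv2.resize(im[120:312,128:384],(800,600),interpolation=cv2.INTER_CUBIC))
s=ctrl.state();print(s["position"],np.mean(f,0),np.std(f,0))
a=np.radians(-7.17)
for y in (-98,-90,-12):
    for x in(-5,5):
        w=np.array([.5258,.0832])+np.array([[np.cos(a),-np.sin(a)],[np.sin(a),np.cos(a)]])@[x/1e3,y/1e3]
        print(x,y,(proj(C,[[*w,.035]])-[128,120])*3.125)
E
```

```text
[ 0.51496665 -0.00659871  0.1024737 ] [ 0.27148039 -0.08302471 -0.33778439] [0.61842384 0.5614831  0.6026267 ]
-5 -98 [[350.41627555 288.45733932]]
5 -98 [[350.70058056 333.5329265 ]]
-5 -90 [[390.07165079 288.70499525]]
5 -90 [[389.72392282 333.77392584]]
-5 -12 [[774.77306335 290.81596644]]
5 -12 [[768.34872577 335.63915296]]
```

View pics/w4.png

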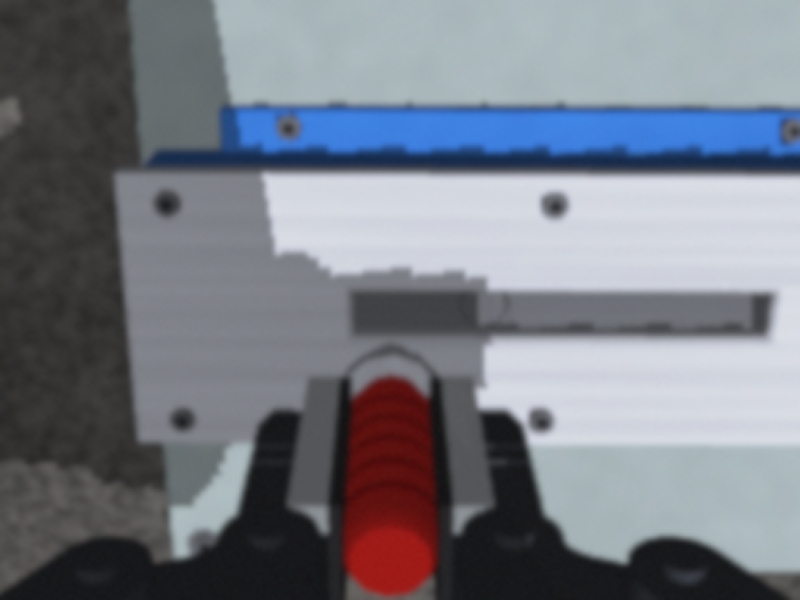

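The slot runs from (350, 312) to (773, 312) in the crop, within 0.3 mm of prediction. The pin is in line with it, about 8 mm from the far end. I'll lower it in.

Emit:
move_arm --commands "0 0 -0.006 0 0 0; 0 0 -0.012 0 0 0; 0 0 -0.015 0 0 0; 0 0 -0.018 0 0 0; 0 0 -0.018 0 0 0"

```text
time: 7.68
position: [0.5146, -0.0065, 0.0835]
ee_rot: [-0.186, -3.135, -0.0]
ft_force: [-0.3, 0.4, -0.6]
grip_width: 0.141
gripper_force: 58.5
```

Emit:
move_arm --commands "0 0 -0.001 0 0 0; 0 0 -0.002 0 0 0; 0 0 -0.003 0 0 0; 0 0 -0.003 0 0 0"

```text
time: 8.02
position: [0.5149, -0.0065, 0.0813]
ee_rot: [-0.186, -3.136, -0.0]
ft_force: [-0.3, -0.2, -0.8]
grip_width: 0.147
gripper_force: 58.4
```

Emit:
move_arm --commands "0 0 -0.001 0 0 0; 0 0 -0.002 0 0 0; 0 0 -0.002 0 0 0; 0 0 -0.002 0 0 0"

```text
time: 8.35
position: [0.5149, -0.0065, 0.0793]
ee_rot: [-0.186, -3.136, -0.0]
ft_force: [-0.6, -1.0, -1.0]
grip_width: 0.145
gripper_force: 58.5
```

```bash
cat >> h.py <<'E'
def avg(n=6):
    f=[]
    for i in range(n): ctrl.camera("top");f.append(ctrl.state()["ft_force"])
    s=ctrl.state();p=np.array(s["position"]);b=np.array([.5258,.0832]);u=np.array([.1248,.9922])
    print("t %.2f"%s["time"],np.round(p,4),"jy %.1f"%(1e3*(p[:2]-b)@u),"F",np.round(np.mean(f,0),2),"grip",round(s["grip_width"],3))
E
python3 -c "
from h import *
avg()"
```

```text
t 8.65 [ 0.5149 -0.0066  0.0794] jy -90.4 F [ 0.16 -0.09 -0.23] grip 0.145
```

Emit:
move_arm --commands "0 0 -0.001 0 0 0; 0 0 -0.002 0 0 0; 0 0 -0.002 0 0 0"

```text
time: 8.9
position: [0.5149, -0.0066, 0.0772]
ee_rot: [0.186, 3.136, -0.0]
ft_force: [0.9, -0.4, 1.0]
grip_width: 0.144
gripper_force: 58.5
```

```bash
python3 -c "
from h import *
avg()"
```

```text
t 9.20 [ 0.515  -0.0066  0.0774] jy -90.4 F [ 0.08 -0.42  0.19] grip 0.147
```

Emit:
move_arm --commands "0 0 -0.0005 0 0 0; 0 0 -0.001 0 0 0; 0 0 -0.001 0 0 0"

```text
time: 9.45
position: [0.515, -0.0066, 0.0763]
ee_rot: [0.186, 3.136, -0.0]
ft_force: [0.4, -0.4, 1.0]
grip_width: 0.139
gripper_force: 58.5
```

```bash
python3 -c "
from h import *
avg()"
```

```text
t 9.75 [ 0.515  -0.0066  0.0764] jy -90.4 F [0.03 0.4  1.1 ] grip 0.146
```

Emit:
move_arm --commands "0 0 -0.0005 0 0 0; 0 0 -0.001 0 0 0; 0 0 -0.001 0 0 0"

```text
time: 10.0
position: [0.515, -0.0066, 0.0753]
ee_rot: [0.186, 3.136, -0.0]
ft_force: [-0.4, -0.4, 3.0]
grip_width: 0.143
gripper_force: 58.5
```

```bash
python3 -c "
from h import *
avg()"
```

```text
t 10.30 [ 0.515  -0.0066  0.0754] jy -90.4 F [ 0.23 -0.45  2.  ] grip 0.148
```

Emit:
move_arm --commands "0.00012 0.001 0 0 0 0; 0.00025 0.002 0 0 0 0; 0.0004 0.003 0 0 0 0; 0.0005 0.004 0 0 0 0; 0.0005 0.004 0 0 0 0"

```text
time: 10.72
position: [0.5154, -0.0023, 0.0753]
ee_rot: [-0.185, -3.136, -0.0]
ft_force: [-0.0, -0.6, 2.9]
grip_width: 0.146
gripper_force: 58.5
```

```bash
python3 -c "
from h import *
avg(4)"
```

```text
t 10.92 [ 0.5154 -0.0024  0.0753] jy -86.2 F [0.25 0.16 2.57] grip 0.144
```

Emit:
move_arm --commands "0.00012 0.001 0 0 0 0; 0.00025 0.002 0 0 0 0; 0.00025 0.002 0 0 0 0"

```text
time: 11.17
position: [0.5157, -0.0004, 0.0753]
ee_rot: [0.186, 3.136, 0.0]
ft_force: [-0.1, 0.6, 2.1]
grip_width: 0.146
gripper_force: 58.5
```

```bash
python3 -c "
from h import *
avg(4)"
```

```text
t 11.37 [ 5.157e-01 -5.000e-04  7.530e-02] jy -84.3 F [-0.06  0.15  2.42] grip 0.141
```

Emit:
move_arm --commands "0.00012 0.001 0 0 0 0; 0.00025 0.002 0 0 0 0; 0.00025 0.002 0 0 0 0"

```text
time: 11.62
position: [0.5159, 0.0016, 0.0753]
ee_rot: [-0.186, -3.136, -0.0]
ft_force: [0.5, -0.2, 1.9]
grip_width: 0.143
gripper_force: 58.5
```

```bash
python3 -c "
from h import *
avg(4)"
```

```text
t 11.82 [0.5159 0.0015 0.0753] jy -82.3 F [-0.24  0.86  2.16] grip 0.145
```

Contact is at 2–2.5 N. I'll keep sliding.

Emit:
move_arm --commands "0.00012 0.001 0 0 0 0; 0.00025 0.002 0 0 0 0; 0.00025 0.002 0 0 0 0"

```text
time: 12.07
position: [0.5162, 0.0036, 0.0753]
ee_rot: [0.186, 3.136, 0.0]
ft_force: [-0.1, -0.8, 2.4]
grip_width: 0.143
gripper_force: 58.5
```

```bash
python3 -c "
from h import *
avg(4)"
```

```text
t 12.27 [0.5162 0.0035 0.0753] jy -80.2 F [0.53 0.26 1.98] grip 0.143
```

Emit:
move_arm --commands "0.00012 0.001 0 0 0 0; 0.00025 0.002 0 0 0 0; 0.00025 0.002 0 0 0 0"

```text
time: 12.52
position: [0.5164, 0.0056, 0.0753]
ee_rot: [-0.186, -3.136, -0.0]
ft_force: [-0.3, 0.2, 2.8]
grip_width: 0.145
gripper_force: 58.5
```

```bash
python3 -c "
from h import *
avg(4)"
```

```text
t 12.72 [0.5164 0.0055 0.0753] jy -78.2 F [0.01 0.49 2.71] grip 0.144
```

Emit:
move_arm --commands "0.00012 0.001 0 0 0 0; 0.00025 0.002 0 0 0 0; 0.00025 0.002 0 0 0 0"

```text
time: 12.97
position: [0.5167, 0.0076, 0.0753]
ee_rot: [0.186, 3.136, 0.0]
ft_force: [0.3, 0.1, 1.1]
grip_width: 0.147
gripper_force: 58.5
```

```bash
python3 -c "
from h import *
avg(4)"
```

```text
t 13.17 [0.5167 0.0075 0.0753] jy -76.2 F [-0.55  0.16  2.3 ] grip 0.147
```

Emit:
move_arm --commands "0.00012 0.001 0 0 0 0; 0.00025 0.002 0 0 0 0; 0.00025 0.002 0 0 0 0"

```text
time: 13.42
position: [0.5169, 0.0098, 0.0752]
ee_rot: [-0.186, -3.136, -0.001]
ft_force: [1.0, 2.4, -0.2]
grip_width: 0.145
gripper_force: 58.5
```

```bash
python3 -c "
from h import *
avg(4)"
```

```text
t 13.62 [0.5169 0.0097 0.0753] jy -74.0 F [0.75 1.71 1.11] grip 0.143
```

Emit:
move_arm --commands "0.00012 0.001 0 0 0 0; 0.00025 0.002 0 0 0 0; 0.00025 0.002 0 0 0 0"

```text
time: 13.87
position: [0.5171, 0.0115, 0.0752]
ee_rot: [-0.185, -3.136, 0.0]
ft_force: [0.4, -0.2, -0.6]
grip_width: 0.145
gripper_force: 58.5
```

```bash
python3 -c "
from h import *
avg(4)"
```

```text
t 14.07 [0.5171 0.0114 0.0752] jy -72.3 F [-0.54  0.26  0.12] grip 0.142
```

Emit:
move_arm --commands "0.00006 0.0005 0 0 0 0; 0.00012 0.001 0 0 0 0; 0.00012 0.001 0 0 0 0"

```text
time: 14.32
position: [0.5173, 0.0125, 0.0753]
ee_rot: [-0.186, -3.136, 0.0]
ft_force: [-0.4, 0.1, -0.9]
grip_width: 0.148
gripper_force: 58.5
```

```bash
python3 -c "
from h import *
avg(4)"
```

```text
t 14.52 [0.5173 0.0125 0.0753] jy -71.3 F [ 0.05  0.34 -0.36] grip 0.146
```

The force dropped to about zero at jig y ≈ -71, so this is the socket. Now I'll push it home gently.

Emit:
move_arm --commands "0 0 -0.0007 0 0 0; 0 0 -0.0015 0 0 0; 0 0 -0.002 0 0 0; 0 0 -0.002 0 0 0"

```text
time: 14.85
position: [0.5173, 0.0124, 0.0732]
ee_rot: [-0.186, -3.136, -0.0]
ft_force: [0.2, -0.2, 0.2]
grip_width: 0.146
gripper_force: 58.5
```

```bash
python3 -c "
from h import *
avg(4)"
```

```text
t 15.05 [0.5173 0.0124 0.0733] jy -71.3 F [-0.14  0.41 -0.48] grip 0.147
```

Emit:
move_arm --commands "0 0 -0.0005 0 0 0; 0 0 -0.001 0 0 0; 0 0 -0.0015 0 0 0; 0 0 -0.0015 0 0 0"

```text
time: 15.38
position: [0.5172, 0.0125, 0.0717]
ee_rot: [-0.186, -3.136, -0.0]
ft_force: [-0.1, 0.1, -0.3]
grip_width: 0.144
gripper_force: 58.5
```

```bash
python3 -c "
from h import *
avg(4)"
```

```text
t 15.58 [0.5173 0.0124 0.0718] jy -71.3 F [-0.17  0.54 -0.33] grip 0.144
```

Emit:
move_arm --commands "0 0 -0.0005 0 0 0; 0 0 -0.001 0 0 0; 0 0 -0.0015 0 0 0; 0 0 -0.0015 0 0 0"

```text
time: 15.92
position: [0.5173, 0.0124, 0.0702]
ee_rot: [-0.186, -3.136, -0.0]
ft_force: [-0.1, 0.6, -0.7]
grip_width: 0.148
gripper_force: 58.5
```

```bash
python3 -c "
from h import *
avg(4)"
```

```text
t 16.12 [0.5173 0.0124 0.0703] jy -71.3 F [ 0.17 -0.19 -0.19] grip 0.147
```

Emit:
move_arm --commands "0 0 -0.0003 0 0 0; 0 0 -0.0005 0 0 0; 0 0 -0.0005 0 0 0"

```text
time: 16.37
position: [0.5173, 0.0125, 0.0699]
ee_rot: [0.186, 3.136, -0.0]
ft_force: [0.1, 1.8, 0.4]
grip_width: 0.145
gripper_force: 58.5
```

```bash
python3 -c "
from h import *
avg(4)"
```

```text
t 16.57 [0.5173 0.0124 0.0699] jy -71.3 F [-0.31 -0.21  0.91] grip 0.147
```

Emit:
move_arm --commands "0 0 -0.0002 0 0 0; 0 0 -0.0004 0 0 0; 0 0 -0.0004 0 0 0"

```text
time: 16.82
position: [0.5174, 0.0125, 0.0699]
ee_rot: [0.186, 3.136, -0.0]
ft_force: [-1.2, 0.3, 5.3]
grip_width: 0.144
gripper_force: 58.8
```

```bash
python3 -c "
from h import *
avg(4)"
```

```text
t 17.02 [0.5174 0.0124 0.0698] jy -71.3 F [-1.68  0.48  5.51] grip 0.144
```

The collar is seated: z stops at 0.0699 and the force rises. I'll ease off the press and draw the slide.

Emit:
move_arm --commands "0 0 0.0004 0 0 0; 0.0002 0.002 0.0004 0 0 0; 0.0004 0.004 0.0004 0 0 0; 0.0006 0.006 0.0004 0 0 0; 0.001 0.009 0.0004 0 0 0; 0.0014 0.012 0.0004 0 0 0; 0.0018 0.015 0.0004 0 0 0; 0.0022 0.018 0.0004 0 0 0; 0.0026 0.021 0.0004 0 0 0; 0.0029 0.024 0.0004 0 0 0; 0.0033 0.027 0.0004 0 0 0; 0.0036 0.03 0.0004 0 0 0; 0.0036 0.03 0.0004 0 0 0"

```text
time: 18.1
position: [0.521, 0.0413, 0.0699]
ee_rot: [0.184, 3.136, -0.005]
ft_force: [-2.1, -8.4, 3.2]
grip_width: 0.147
gripper_force: 58.8
```

```bash
python3 -c "
from h import *
avg(4)"
```

```text
t 18.30 [0.521  0.0413 0.0699] jy -42.2 F [-1.63 -8.29  2.37] grip 0.144
```

Emit:
move_arm --commands "0.0002 0.002 0 0 0 0; 0.0004 0.004 0 0 0 0; 0.0007 0.006 0 0 0 0; 0.001 0.008 0 0 0 0; 0.0012 0.01 0 0 0 0; 0.0012 0.01 0 0 0 0"

```text
time: 18.8
position: [0.5222, 0.051, 0.0699]
ee_rot: [0.184, 3.136, -0.005]
ft_force: [-0.4, -10.8, 3.5]
grip_width: 0.142
gripper_force: 58.9
```

```bash
python3 -c "
from h import *
avg(4)"
```

```text
t 19.00 [0.5222 0.051  0.0699] jy -32.4 F [ -1.84 -10.01   2.33] grip 0.145
```

Emit:
move_arm --commands "0.0001 0.001 0 0 0 0; 0.0002 0.002 0 0 0 0; 0.0004 0.003 0 0 0 0; 0.0004 0.003 0 0 0 0"

```text
time: 19.33
position: [0.5226, 0.0538, 0.0699]
ee_rot: [-0.185, -3.136, 0.006]
ft_force: [-1.6, -11.6, 2.6]
grip_width: 0.147
gripper_force: 58.9
```

```bash
python3 - <<'E'
from h import *
avg(4)
im,C=cam("wrist");save("w5",cv2.resize(im,(800,600),interpolation=cv2.INTER_CUBIC))
E
```

```text
t 19.53 [0.5226 0.0538 0.0699] jy -29.6 F [ -1.88 -11.46   2.59] grip 0.146
```

View pics/w5.png

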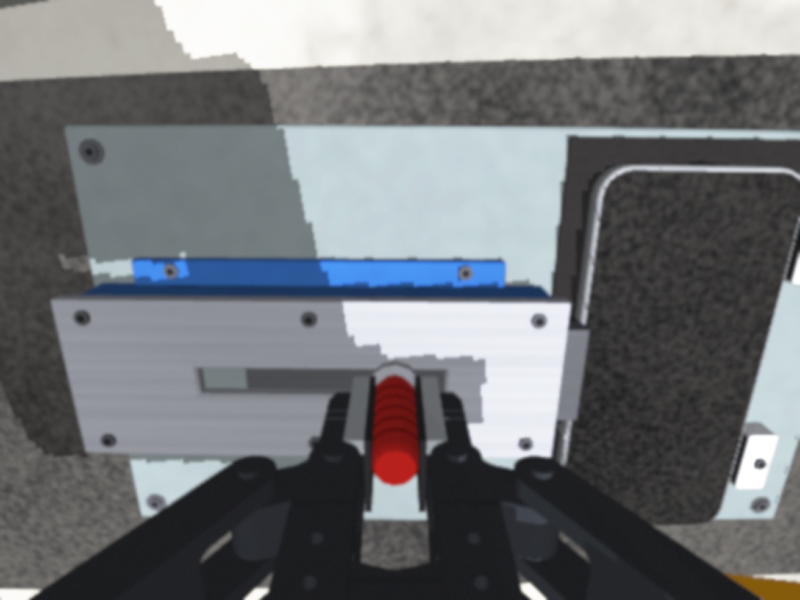

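The nose (577, 375) is out and against the handset. I'll draw the last few mm, watching the force.

Emit:
move_arm --commands "0.0001 0.001 0 0 0 0; 0.0002 0.002 0 0 0 0; 0.0002 0.002 0 0 0 0"

```text
time: 19.83
position: [0.5228, 0.0558, 0.0699]
ee_rot: [0.185, 3.136, -0.006]
ft_force: [-2.0, -12.7, 2.1]
grip_width: 0.148
gripper_force: 58.9
```

```bash
python3 -c "
from h import *
avg(4)"
```

```text
t 20.03 [0.5228 0.0558 0.0699] jy -27.6 F [ -1.78 -11.44   2.35] grip 0.146
```

Emit:
move_arm --commands "0.0001 0.001 0 0 0 0; 0.0002 0.002 0 0 0 0; 0.0002 0.002 0 0 0 0"

```text
time: 20.28
position: [0.523, 0.0575, 0.0699]
ee_rot: [-0.184, -3.136, 0.007]
ft_force: [-3.0, -13.6, 2.9]
grip_width: 0.143
gripper_force: 59.1
```

```bash
python3 -c "
from h import *
avg(4)"
```

```text
t 20.48 [0.523  0.0574 0.0699] jy -25.9 F [ -1.95 -13.69   2.54] grip 0.144
```

Emit:
move_arm --commands "0.0001 0.0006 0 0 0 0; 0.0001 0.0009 0 0 0 0; 0.0001 0.0009 0 0 0 0; 0.0001 0.0009 0 0 0 0"

```text
time: 20.82
position: [0.5231, 0.0581, 0.0699]
ee_rot: [-0.184, -3.136, 0.007]
ft_force: [-2.1, -14.7, 2.6]
grip_width: 0.142
gripper_force: 59.2
```

```bash
python3 -c "
from h import *
avg(4)"
```

```text
t 21.02 [0.5231 0.0581 0.0699] jy -25.3 F [ -2.13 -14.88   2.87] grip 0.146
```

Emit:
move_arm --commands "0 -0.0006 0 0 0 0; -0.0002 -0.0012 0 0 0 0; -0.0002 -0.0014 0 0 0 0; -0.0002 -0.0014 0 0 0 0"

```text
time: 21.35
position: [0.523, 0.0577, 0.0699]
ee_rot: [0.185, 3.136, -0.004]
ft_force: [-1.6, -9.4, 1.0]
grip_width: 0.149
gripper_force: 59.1
```

```bash
python3 -c "
from h import *
avg(4)"
```

```text
t 21.55 [0.523  0.0577 0.0699] jy -25.6 F [-1.09 -8.68  2.29] grip 0.144
```

Emit:
move_arm --commands "0 -0.0006 0 0 0 0; 0 -0.0012 0 0 0 0; 0 -0.0016 0 0 0 0; 0 -0.0016 0 0 0 0"

```text
time: 21.88
position: [0.5229, 0.0572, 0.0699]
ee_rot: [0.186, 3.136, -0.001]
ft_force: [-1.0, -2.6, 2.4]
grip_width: 0.149
gripper_force: 59.0
```

```bash
python3 - <<'E'
from h import *
avg(4)
im,C=cam("wrist");save("w6",cv2.resize(im,(800,600),interpolation=cv2.INTER_CUBIC))
E
```

```text
t 22.08 [0.5229 0.0572 0.0699] jy -26.1 F [-0.05 -4.37  2.36] grip 0.143
```

View pics/w6.png

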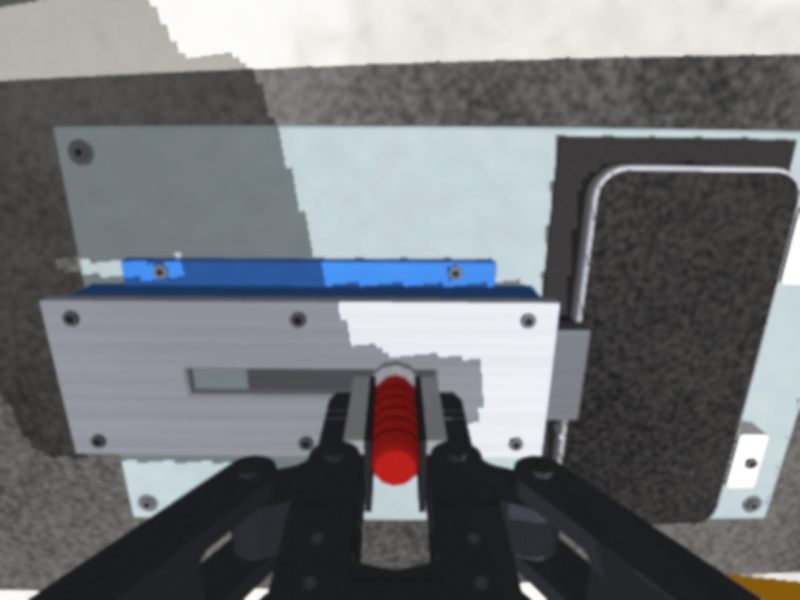

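The handset touches the lower pad (740, 460) and the upper one at (790, 280), and the nose is pressed in. I'll relieve the rest and release.

Emit:
move_arm --commands "0 -0.0004 0.0002 0 0 0; 0 -0.0008 0.0002 0 0 0; 0 -0.0008 0.0002 0 0 0"

```text
time: 22.38
position: [0.5228, 0.0569, 0.0699]
ee_rot: [-0.186, -3.136, -0.001]
ft_force: [1.2, -0.7, 0.2]
grip_width: 0.145
gripper_force: 58.8
```

Emit:
move_arm --commands "0 0 0 0 0 0; 0 0 0 0 0 0; 0 0 0 0 0 0; 0 0 0 0 0 0; 0 0 0 0 0 0; 0 0 0 0 0 0; 0 0 0 0 0 0" --hand 0

```text
time: 22.97
position: [0.5228, 0.0566, 0.07]
ee_rot: [-0.186, -3.136, -0.0]
ft_force: [-0.3, -0.3, -0.5]
grip_width: 0.5
gripper_force: 0.0
```

Emit:
move_arm --commands "0 0 0.005 0 0 0; 0 0 0.015 0 0 0; 0 0 0.03 0 0 0; 0 0 0.05 0 0 0; 0 0 0.07 0 0 0; 0 0.01 0.09 0 0 0; -0.01 0.03 0.11 0 0 0; -0.03 0.05 0.12 0 0 0; -0.03 0.06 0.12 0 0 0; -0.03 0.06 0.12 0 0 0; -0.03 0.06 0.12 0 0 0; -0.03 0.06 0.12 0 0 0"

```text
time: 23.97
position: [0.4931, 0.1159, 0.1897]
ee_rot: [-0.186, -3.136, 0.0]
ft_force: [-0.6, -0.8, -0.4]
grip_width: 0.496
gripper_force: 0.0
```

```bash
python3 - <<'E'
from h import *
avg(2)
im,C=cam("wrist");save("w7",cv2.resize(im,(800,600),interpolation=cv2.INTER_CUBIC))
import pickle;pickle.dump((im,C),open("d7.pkl","wb"))
a=np.radians(-7.17);R=np.array([[np.cos(a),-np.sin(a)],[np.sin(a),np.cos(a)]])
for l,P in (("pads",[(-45,114,19),(45,114,19)]),("pin top, base for jy -26",[(0,-26,81),(0,-26,39)]),("handset +y edge",[(-40,114,19),(40,114,19)])):
    print(l,np.round(proj(C,[[*(R@np.array(p[:2])/1e3+[.5258,.0832]),p[2]/1e3] for p in P])*1.5625).tolist())
E
```

```text
t 24.07 [0.4932 0.1158 0.1895] jy 28.2 F [-0.12  0.05  0.38] grip 0.498
pads [[538.0, 261.0], [524.0, 395.0]]
pin top, base for jy -26 [[287.0, 377.0], [301.0, 343.0]]
handset +y edge [[537.0, 269.0], [525.0, 388.0]]
```

View pics/w7.png

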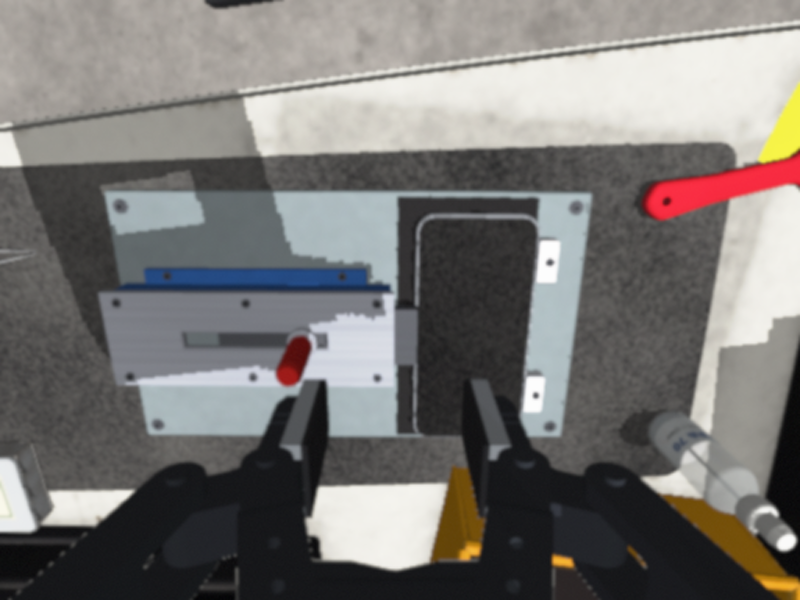

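The pin stands in the socket (collar (301, 340), top (290, 377), matching the prediction for jig y = -26). The handset edge meets both pads at (538, 261) and (525, 393), with the nose against it at (406, 335), and the opener, spray bottle and tin look undisturbed. Handing in.

```bash
python3 -c "
from bench import ctrl
print(ctrl.hand_in())"
```

```text
the job is handed in; nothing more can be done
None
```

The job is handed in: the handset is clamped against both stop pads, with the nose compressed an estimated 4 mm. The pin stands fully home in the socket at about jig y = -26 mm, the gripper is clear, the peak force was about 15 N, and it took about 24 s.

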